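# Shut the kit drawer and present the trackball's ball

### The arm

A 7-joint arm with a two-finger parallel gripper is mounted at the origin on the work surface. World frame = base frame: x ahead of the robot, y to its left, z up, the work surface at z = 0. Lengths are in m, angles in rad, forces in N, time in s.
With the tool pointing down it reaches from about 0.35 to 0.9 m from the base axis. Payload 8.1 kg.
Tool frame: the origin (TCP) lies where the fingers leave the gripper's body, on its centre line; the fingertips stand 73 mm ahead of it and the grasp point (between the pads) lies 54 mm ahead of it; x points along the fingers, z is the direction in which the jaws open and shut, and the axes are right-handed (so a half turn about x gives the same grasp; the last joint's range is limited). The gripper opens to 85 mm and grips with 20 to 120 N. Pads are 22 mm wide; open, the fingers measure 114 mm over their backs; the gripper's body (76 mm by 85 mm) begins 54 mm behind the grasp point. The pads swing forward as they close: fully open they stand 13 mm farther back than shut.
Start: joints at [-1.401, 0.434, 0.025, 1.573, -0.012, 1.134, -0.075], TCP at [0.168, 0.602, 0.304] pointing down, gripper open.
Joint ranges: [-2.62, 2.62], [-0.44, 2.09], [-1.27, 1.32], [0.08, 2.57], [-1.32, 4.46], [0.12, 2], [-2.74, 2.74]. Speed limits (rad/s): [2.22, 2.22, 3.01, 3.01, 3.14, 3.14, 3.14].

### API

Orientations are given as a rotation vector (axis times angle).
In Python, from bench import r, optics, ticket gives the robot as it stands.
- The arm moves only by the tool jog_arm, never from a script. Its argument "motion" is a list of rows, each an object with "slide": the shift along the tool's x, y, z normalised to -1 to 1, where 1 is 0.05 m, a list of three; "twist": the turn, a rotation vector about the tool's x, y, z normalised to -1 to 1, where 1 is pi/4 rad, a list of three. In form: [{"slide": [tx, ty, tz], "twist": [rx, ry, rz]}, ...]. A call has 1 to 8 rows; each row shifts and turns the commanded pose from where the row before left it, along the tool's axes as they then stand; what a row does not reach is not made up. A row lasts 1/8 s, in which the tool goes at most 62.5 mm and 10.7 degrees, less where a joint would pass 70% of its speed; a pose out of reach is approached as far as the arm can. A call with a number of a shift or a turn outside -1 to 1 is refused whole. A call with a gripper value outside its range is refused whole. "fingers" is the closure, from 0 (fully open) to 1 (shut), set as the call begins (left out, the last holds). The fingers move at their own pace and stop on an object; the grip force is fixed at half the most. Time passes only in rows, so rows that do not move let the fingers close. It gives the time, the measured TCP pose, the force and the opening at its end, in the units of the state.
- r.sense(): the state, without advancing time (a new reading comes with each control period).
- optics.get_image(name): name is "scene" or "top" or "wrist"; returns the picture (480x640x3 uint8, red, green, blue); there is no depth.
- optics.calibration(name): a dict with "camera_matrix" (3x3 intrinsics, pixels), "pose" (4x4, takes a point from camera to world coordinates). Camera axes: x right, y up, looking along -z (the intrinsics and any distortion apply to the point x, -y, -z); pixel columns grow to the right and rows downward; lengths in m; the calibration is good to about 2 mm. A picture is of the moment at which its call begins: read the wrist's pose just before it. calibration takes no time and is no camera call; for the wrist camera it gives the pose at the moment of the call.
- ticket.sign_off(): hands the job in, once; it reports no verdict.
Trained networks look in the newest picture that a camera, given by its name, has taken for a name from the list of things; names that differ only in an ending like _2 or _b are one class to them, and where a whole thing is asked for, a point or a joint stands for the part that bears it (a point fixed in the world has none). Each returns a list of dicts, best first, with "p" (0 to 1); they miss things now and then, are a little off and sometimes report something else, mostly with a low value. They report only what shows in the picture. A call takes as long as a camera call. They do not tell look-alikes from the thing itself.
- optics.cut_out(camera, name): "pixels" (480x640 bool, what is visible of it) and "uv" ([column, row] in pixels, amid what is visible of it).
The state is a dict: "t": time; "q": joint angles; "dq": joint speeds; "joint_efforts": joint torques, N m; "eef_pos": TCP position; "orientation": TCP orientation; "ft_force": force on the tool from outside, world axes, zero at the start; "wrist_torque": the same for the moment, N m; "grip_width": finger opening in m.
Only numpy, scipy, OpenCV 4.12 (cv2) and the standard library are available. Lean on these libraries where they do the work, as an engineer would, in place of code of your own. Each camera call takes 0.05 s, during which the arm holds its last target. There are 200 camera calls.

### The job

The trackball at the file-room counter has been cleaned: push the open kit drawer fully home past its catch, then take the green dish by its white bow handle and lift it straight up, about 8 cm clear of the mat. Keeping it level over the mat, with the loose red ball staying in the middle, turn it a quarter turn so that its orange lip points squarely towards the mat's yellow edge, ready for the clerk. Finish still holding the dish there, level and still, and leave the other things on the counter alone.

Things in the scene. Friction and masses are not known exactly. Their poses are not given: they have to be found in the camera images.
- unit: low grey drawer unit fixed on the counter, 260 mm deep (x) by 240 mm wide (y) by 100 mm high; origin at the centre of its underside; its x axis points from the drawer front to the back, the direction in which the drawer is pushed shut
- unit_drawer0 (a joint): opening of the unit's only drawer in m: 0 is fully home (against its stop), positive is pulled out. It slides with about 1 N of friction; from about 12 mm to 5 mm open a spring catch resists with up to about 5 N, under about 4 mm the catch pulls it home and holds it there
- unit_drawer0_handle (a point): middle of the drawer's dark bar handle (a round bar about 10 mm thick, 120 mm long along the unit's y axis, about 62 mm above the counter, 35 mm in front of the white drawer front, which itself is 73 mm high); axes as the unit's
- mat: black rubber mat fixed on the counter, 200 by 200 by 3 mm, origin at the centre of its underside; its x axis points to the edge with the yellow stripe (22 mm wide)
- dish: loose light-green round dish, 120 mm across, 25 mm high, about 0.16 kg, inside a shallow cone; origin at the centre of its underside; x axis towards its orange lip (34 mm wide tongue). At the start the lip points roughly along the mat's +y, so it must turn about a quarter turn clockwise seen from above. Its white bow handle stands along dish y: uprights at y = +-62 mm and a bar between
- dish_bar (a point): middle of the bow handle's bar, 104 mm above the dish's underside, straight over the dish's centre; the bar is 12 mm thick (dish x), 131 mm long (dish y), 16 mm high; 52 mm of free height between the bar's underside and the ball's top
- dish_lip (a point): tip of the dish's orange lip, 96 mm along the dish's x axis, 24 mm above its underside
- dish_seat (a point): point in the dish where the ball's centre is when it rests in the middle (27.5 mm above the dish's underside)
- ball_center (a point): centre of the loose glossy red ball, 34 mm in diameter, about 35 g, lying in the dish
- ball: the same ball (its axes turn as it rolls)
- trackball: bystander: black round trackball housing without its ball, 100 mm across, 29 mm high, standing beyond the mat's yellow edge
- stapler: bystander: black and blue stapler, 130 by 34 by 51 mm
- tape: bystander: grey tape dispenser, 130 by 50 by 68 mm
- pencup: bystander: empty white pen cup, 76 mm across, 90 mm high
Not all that is in view belongs to the job. There is more than one size of the dish; the one meant has the size given above.

How it is judged:
On the way, in this order (a step that is already met when the one before it is completed fails the run):
1. the drawer is home at its catch (value of joint unit_drawer0 below 0.003 m), for 0.2 s.
2. the dish is lifted clear of the mat, not yet turned (height (world z) of dish above 0.025 m and angle between the x axis of dish and the y axis of mat, either way round below 0.6 rad and contact force between dish and the fingers above 0.5 N), for 0.1 s.
At the end, for the whole second after the job is handed in: Drawer within 3 mm of home; the dish held by the fingers, its underside 45 to 140 mm above the counter, its centre within 50 mm of the mat's centre, level within 0.1 rad, at rest; lip pointing to the yellow edge within 0.17 rad; ball at rest within 12 mm of the middle of the dish (value of joint unit_drawer0 below 0.003 m and contact force between dish and the fingers above 0.5 N and height (world z) of dish between 0.045 and 0.14 m and horizontal distance between dish and mat below 0.05 m and angle between dish's own z axis and vertical below 0.1 rad and angle between the x axis of dish and the x axis of mat, either way round below 0.17 rad and x of dish_lip in the frame of mat above 0.03 m and distance between ball_center and dish_seat below 0.012 m and linear speed of dish below 0.03 m/s and angular speed of dish below 0.2 rad/s and linear speed of ball below 0.05 m/s); the arm keeps its last pose, push and grip.
It fails at once if the ball leaves the middle of the dish (more than 25 mm) (distance between ball_center and dish_seat above 0.025 m).
It fails at once if the dish is tilted by more than 0.25 rad (angle between dish's own z axis and vertical above 0.25 rad).
It fails at once if a bystander is shifted by more than 30 mm (distance of any of trackball, stapler, tape, pencup from where it was at the start of the episode above 0.03 m).
It also fails if it takes over 64 s, if anything falls off the work surface, if the arm or the gripper's body presses on something with over 40 N, if the wrist force passes 120 N, or if a joint passes its speed limit or range.

## Working session

There is one attempt and no reset: what is moved stays moved. The work goes in short steps, Python scripts to look and compute and a tool call to move; the robot and the scene stay as the last step left them, time stands still between calls to the robot, and variables do not carry over. Pictures are saved under pics/ and viewed, on a budget of 10 in all, crops included, one or two more only if the job needs it, and the job is handed in when it is done.

Besides the shell and the picture viewer there is one more tool, called after "Emit:" in YAML: its name, and indented under it one key for each argument. jog_arm: Moves the arm, as the interface text tells. Scaled input: -1 to 1 covers 0.05 m each way for a shift and pi/4 rad each way for a turn. Its arguments: {"type":"object","properties":{"motion":{"type":"array","items":{"type":"object","properties":{"slide":{"type":"array","items":{"type":"number","minimum":-1,"maximum":1}},"twist":{"type":"array","items":{"type":"number","minimum":-1,"maximum":1}}}}},"fingers":{"type":"number"}},"required":["motion"]}

```bash
mkdir -p pics && ls
python3 - <<'E'
from bench import r, optics, ticket
import cv2, numpy as np
print(r.sense())
for c in ("top","scene"):
    im=optics.get_image(c); cv2.imwrite(f"pics/{c}0.png",im[:,:,::-1])
    k=optics.calibration(c); print(c,np.round(k["camera_matrix"],1).tolist(),np.round(k["pose"],3).tolist(),[x for x in k if x not in("camera_matrix","pose")])
E
```

```text
pics
{'t': 0.0, 'q': array([-1.40060603,  0.43523188,  0.02497844,  1.57408437, -0.01159457,
        1.1339981 , -0.07511555]), 'dq': array([ 4.34553218e-04, -2.84643483e-05, -4.74032254e-04,  1.03752130e-03,
       -8.92296088e-04,  2.09712937e-03,  3.75073604e-04]), 'joint_efforts': array([-4.41790826e-04, -6.70481229e+01,  1.02508575e+00, -3.16203725e+01,
        1.55948556e-02,  1.27559932e-02, -4.62347259e-06]), 'eef_pos': array([0.16833205, 0.60150514, 0.30312534]), 'orientation': array([-1.00692709,  1.32720621,  1.00514838]), 'ft_force': array([ 0.25665574, -0.73328193,  0.54465   ]), 'wrist_torque': array([-0.03036362,  0.00051616,  0.00598728]), 'grip_width': 0.08524162574681438}
top [[524.0, 0.0, 324.1], [0.0, 524.0, 241.2], [0.0, 0.0, 1.0]] [[-0.023, 0.979, -0.205, 0.24], [-1.0, -0.022, 0.007, 0.015], [0.002, 0.205, 0.979, 1.68], [0.0, 0.0, 0.0, 1.0]] []
scene [[450.0, 0.0, 326.4], [0.0, 450.0, 235.4], [0.0, 0.0, 1.0]] [[0.83, -0.433, 0.352, 0.947], [0.558, 0.622, -0.549, -0.58], [0.019, 0.652, 0.758, 0.894], [0.0, 0.0, 0.0, 1.0]] []
```

View pics/top0.png

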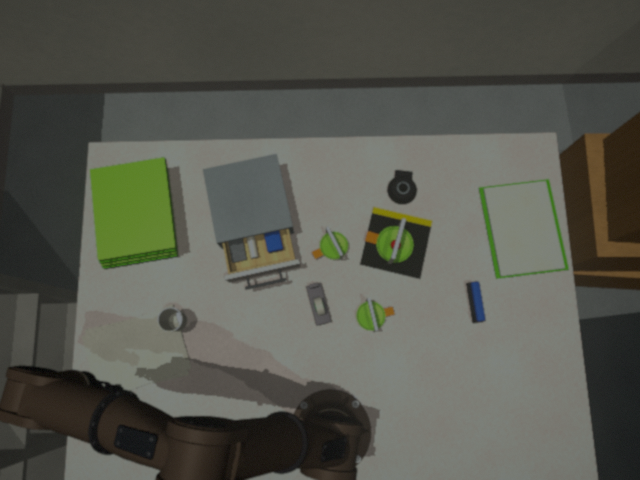

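View pics/scene0.png

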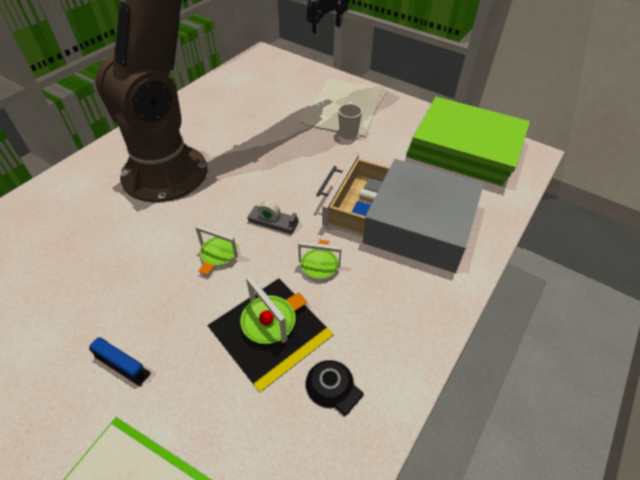

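Candidates for the dish in the top picture are (395,243) on the mat with the red ball, (334,246) and (372,315); the last two are smaller and have no ball. I choose (395,243). The drawer handle bar is near (270,283), and the lip at (371,238) points left, towards +y. Next I measure positions.

```bash
cat > h.py <<'E'
from bench import r, optics, ticket
import cv2, numpy as np
from scipy.spatial.transform import Rotation as R
def ray(c,uv,z):
    k=optics.calibration(c); K=k["camera_matrix"]; P=k["pose"]
    uv=np.atleast_2d(np.asarray(uv,float))
    d=np.c_[(uv[:,0]-K[0,2])/K[0,0],-(uv[:,1]-K[1,2])/K[1,1],-np.ones(len(uv))]@P[:3,:3].T
    return P[:3,3]+d*((z-P[2,3])/d[:,2])[:,None]
def proj(c,X):
    k=optics.calibration(c); K=k["camera_matrix"]; P=k["pose"]
    p=(np.atleast_2d(X)-P[:3,3])@P[:3,:3]; return np.c_[K[0,2]-K[0,0]*p[:,0]/p[:,2],K[1,2]+K[1,1]*p[:,1]/p[:,2]]
def seg(c,n):
    return [x for x in optics.cut_out(c,n)]
def rect(c,m,z):
    q=ray(c,np.argwhere(m)[:,::-1],z)[:,:2].astype(np.float32); return cv2.minAreaRect(q)
E
python3 - <<'E'
from h import *
im=optics.get_image("top")
s=r.sense(); print("tool axes cols",R.from_rotvec(s["orientation"]).as_matrix().round(2).tolist())
for n,z in (("mat",.003),("dish",.028),("dish_bar",.115),("dish_lip",.027),("ball_center",.03),("unit",.1),("unit_drawer0_handle",.062),("unit_drawer0",.073),("trackball",.02),("stapler",.05),("tape",.05),("pencup",.09)):
    for x in seg("top",n)[:3]:
        print(n,round(x["p"],2),np.round(x["uv"]),x["pixels"].sum(),ray("top",x["uv"],z)[0].round(3)[:2],[np.round(v,3) for v in rect("top",x["pixels"],z)])
hsv=cv2.cvtColor(im,cv2.COLOR_RGB2HSV)
g=im[150:350,200:460]; cv2.imwrite("pics/crop.png",cv2.resize(g[:,:,::-1],None,fx=3,fy=3,interpolation=cv2.INTER_CUBIC))
E
```

```text
tool axes cols [[-0.0, -0.96, 0.27], [-0.0, 0.27, 0.96], [-1.0, -0.0, -0.0]]
mat 0.64 [411. 238.] 2526 [ 0.595 -0.28 ] [array([ 0.582, -0.231]), array([0.205, 0.203]), np.float64(74.995)]
dish 0.78 [376. 316.] 741 [ 0.345 -0.153] [array([ 0.342, -0.146]), array([0.107, 0.092]), np.float64(66.315)]
dish 0.76 [332. 247.] 731 [ 0.567 -0.021] [array([ 0.564, -0.021]), array([0.093, 0.111]), np.float64(59.81)]
dish 0.69 [393. 241.] 1167 [ 0.581 -0.219] [array([ 0.57 , -0.211]), array([0.12 , 0.141]), np.float64(17.948)]
dish_bar 0.82 [330. 248.] 738 [ 0.546 -0.015] [array([ 0.547, -0.022]), array([0.089, 0.104]), np.float64(59.535)]
dish_bar 0.81 [397. 242.] 1178 [ 0.561 -0.217] [array([ 0.554, -0.201]), array([0.116, 0.133]), np.float64(19.963)]
dish_bar 0.58 [368. 313.] 834 [ 0.346 -0.122] [array([ 0.346, -0.137]), array([0.089, 0.106]), np.float64(42.69)]
dish_lip 0.83 [371. 315.] 803 [ 0.346 -0.138] [array([ 0.351, -0.146]), array([0.092, 0.111]), np.float64(43.154)]
dish_lip 0.8 [391. 240.] 1164 [ 0.586 -0.213] [array([ 0.571, -0.209]), array([0.125, 0.143]), np.float64(18.475)]
dish
[... 316 characters left out ...]
p.float64(11.981)]
unit_drawer0_handle 0.69 [257. 257.] 3061 [0.532 0.216] [array([0.523, 0.205]), array([0.165, 0.237]), np.float64(11.326)]
unit_drawer0 0.96 [257. 258.] 2869 [0.529 0.213] [array([0.52 , 0.203]), array([0.161, 0.23 ]), np.float64(10.811)]
trackball 0.85 [401. 189.] 777 [ 0.757 -0.254] [array([ 0.765, -0.259]), array([0.092, 0.118]), np.float64(86.61)]
stapler 0.64 [477. 306.] 553 [ 0.366 -0.466] [array([ 0.376, -0.463]), array([0.126, 0.045]), np.float64(3.255)]
tape 0.88 [319. 303.] 600 [0.387 0.025] [array([0.383, 0.026]), array([0.129, 0.047]), np.float64(15.534)]
pencup 0.88 [168. 322.] 414 [0.337 0.478] [array([0.344, 0.466]), array([0.084, 0.071]), np.float64(88.68)]
```

View pics/crop.png

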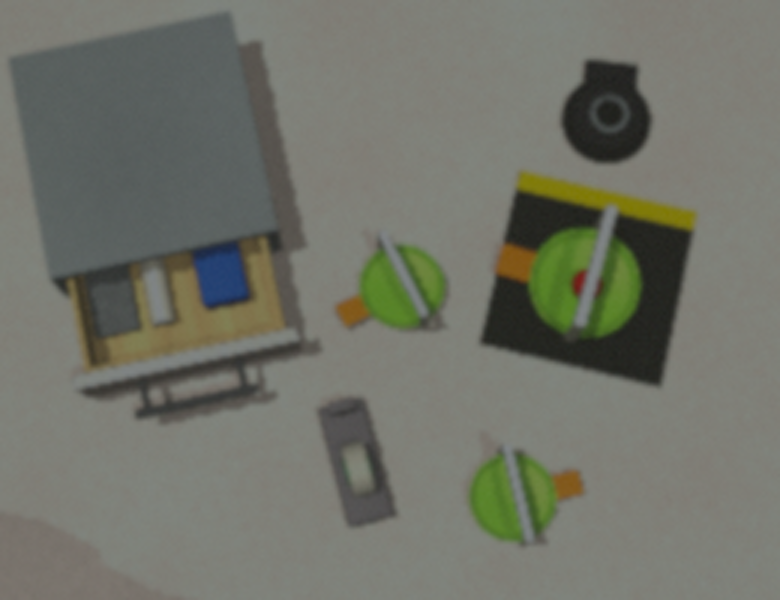

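The crop confirms it: the dish with the red ball is at (590,285) and is larger than the look-alikes at (403,287) and (513,497). The bar runs from (612,207) to (579,327), the drawer handle from (137,413) to (264,383), and the mat's yellow edge is on top.

Run:
```python
from h import *
f=lambda p,z: ray("top",np.array(p)/3.+[200,150],z)[:,:2]
def show(n,a): print(n,a.round(3).tolist(),"mean",a.mean(0).round(4), "len",np.linalg.norm(np.diff(a,axis=0),axis=1).round(3),"ang",np.degrees(np.arctan2(*(np.diff(a,axis=0)[:,::-1].T))).round(1))
show("unit",f([(10,58),(230,13),(277,232),(55,277)],.1))
show("handle",f([(137,413),(264,383)],.067))
show("front",f([(78,383),(297,338)],.073))
show("bar",f([(612,207),(579,327)],.115))
show("mat",f([(520,172),(695,213),(660,384),(482,343)],.003))
show("lip",f([(586,284),(498,262)],.027))
```

```text
unit [[0.812, 0.381], [0.857, 0.149], [0.617, 0.101], [0.574, 0.33]] mean [0.715  0.2403] len [0.237 0.245 0.232] ang [ -79.  -168.9  100.5]
handle [[0.436, 0.249], [0.465, 0.118]] mean [0.4505 0.1838] len [0.134] ang [-77.9]
front [[0.468, 0.309], [0.51, 0.083]] mean [0.489  0.1963] len [0.23] ang [-79.5]
bar [[0.632, -0.243], [0.508, -0.203]] mean [ 0.5696 -0.2234] len [0.13] ang [162.1]
mat [[0.702, -0.162], [0.651, -0.353], [0.463, -0.303], [0.512, -0.113]] mean [ 0.5817 -0.2329] len [0.197 0.195 0.196] ang [-105.   165.1   75.5]
lip [[0.569, -0.225], [0.596, -0.132]] mean [ 0.5824 -0.1787] len [0.097] ang [74.3]
```

Emit:
jog_arm:
  motion:
    - {"slide":[0,0,0],"twist":[-0.2,0,0]}
    - {"slide":[0,0,0],"twist":[-0.2,0,0]}
    - {"slide":[0,0,0],"twist":[-0.2,0,0]}
    - {"slide":[0,-0.28,-0.93]}
    - {"slide":[0,-0.28,-0.93]}
    - {"slide":[0,-0.28,-0.93]}
    - {"slide":[0,-0.28,-0.93]}
    - {"slide":[0,-0.28,-0.93]}
  fingers: 1

```text
$.motion[3]: bad value
```

Emit:
jog_arm:
  motion:
    - {"slide":[0,-0.28,-0.93]}
    - {"slide":[0,-0.28,-0.93]}
    - {"slide":[0,-0.28,-0.93]}
    - {"slide":[0,-0.28,-0.93]}
    - {"slide":[0,0,0]}
    - {"slide":[0,0,0]}

```text
$.motion[0]: bad value
```

Twist is evidently required in every row.

Emit:
jog_arm:
  motion:
    - {"slide":[0,0,0],"twist":[-0.2,0,0]}
    - {"slide":[0,0,0],"twist":[-0.2,0,0]}
    - {"slide":[0,0,0],"twist":[-0.2,0,0]}
    - {"slide":[0,-0.28,-0.93],"twist":[0,0,0]}
    - {"slide":[0,-0.28,-0.93],"twist":[0,0,0]}
    - {"slide":[0,-0.28,-0.93],"twist":[0,0,0]}
    - {"slide":[0,-0.28,-0.93],"twist":[0,0,0]}
    - {"slide":[0,-0.28,-0.93],"twist":[0,0,0]}
  fingers: 1

```text
t: 1.75
eef_pos: [0.2836, 0.3863, 0.3041]
orientation: [-1.354, 1.108, 1.354]
ft_force: [1.0, 0.3, 0.6]
grip_width: 0.0001
```

Emit:
jog_arm:
  motion:
    - {"slide":[0,-0.28,-0.93],"twist":[0,0,0]}
    - {"slide":[0,-0.28,-0.93],"twist":[0,0,0]}
    - {"slide":[0,-0.28,-0.93],"twist":[0,0,0]}
    - {"slide":[0,-0.28,-0.93],"twist":[0,0,0]}
    - {"slide":[0,0,0],"twist":[0,0,0]}
    - {"slide":[0,0,0],"twist":[0,0,0]}

```text
t: 2.5
eef_pos: [0.3743, 0.2169, 0.3041]
orientation: [-1.353, 1.108, 1.354]
ft_force: [0.1, -0.0, -0.2]
grip_width: -0.0001
```

Emit:
jog_arm:
  motion:
    - {"slide":[0,-0.24,-0.94],"twist":[0,0,0]}
    - {"slide":[0.9,0,0],"twist":[0,0,0]}
    - {"slide":[0.9,0,0],"twist":[0,0,0]}
    - {"slide":[0.9,0,0],"twist":[0,0,0]}
    - {"slide":[0.6,0,0],"twist":[0,0,0]}
    - {"slide":[0.4,0,0],"twist":[0,0,0]}
    - {"slide":[0,0,0],"twist":[0,0,0]}

```text
t: 3.38
eef_pos: [0.3943, 0.1736, 0.1178]
orientation: [-1.355, 1.11, 1.357]
ft_force: [0.4, 0.1, 0.5]
grip_width: 0.0002
```

Run:
```python
from h import *
s=r.sense(); print(s["eef_pos"],s["ft_force"].round(1),s["q"].round(2)); print(R.from_rotvec(s["orientation"]).as_matrix().round(3).tolist())
im=optics.get_image("top"); a=im[180:330,190:340]
b=optics.get_image("scene")[120:270,230:430]
cv2.imwrite("pics/p1.png",np.hstack([cv2.resize(a,(400,400)),cv2.resize(b,(400,400))])[:,:,::-1])
```

```text
[0.39434251 0.17364248 0.11779919] [0.4 0.1 0.5] [-0.63  0.41  0.12  2.23 -0.1   0.51  1.33]
[[-0.003, -0.98, -0.199], [-0.001, -0.199, 0.98], [-1.0, 0.003, -0.0]]
```

View pics/p1.png

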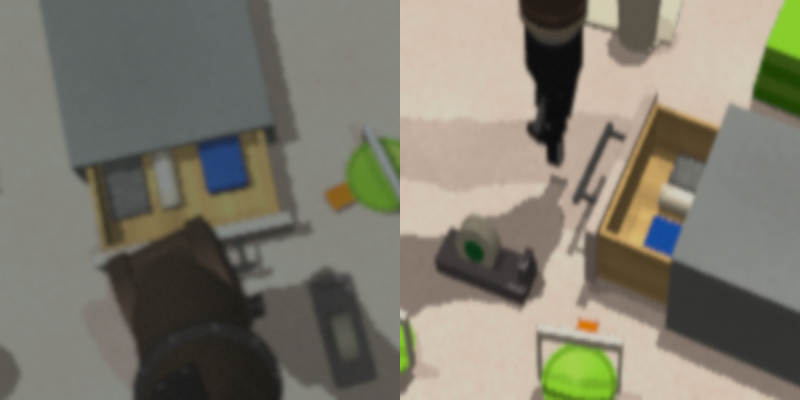

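The picture shows the closed fingers standing in front of the handle's middle with a gap of about 4 cm, at the right height. Now I push.

Emit:
jog_arm:
  motion:
    - {"slide":[0,-0.3,0],"twist":[0,0,0]}
    - {"slide":[0,-0.3,0],"twist":[0,0,0]}
    - {"slide":[0,-0.3,0],"twist":[0,0,0]}
    - {"slide":[0,-0.3,0],"twist":[0,0,0]}
    - {"slide":[0,-0.3,0],"twist":[0,0,0]}
    - {"slide":[0,-0.3,0],"twist":[0,0,0]}
    - {"slide":[0,-0.2,0],"twist":[0,0,0]}

```text
t: 4.35
eef_pos: [0.4945, 0.1926, 0.1188]
orientation: [-1.354, 1.109, 1.354]
ft_force: [-1.7, -0.4, 1.3]
grip_width: -0.0001
```

Emit:
jog_arm:
  motion:
    - {"slide":[0,-0.2,0],"twist":[0,0,0]}
    - {"slide":[0,-0.2,0],"twist":[0,0,0]}
    - {"slide":[0,-0.1,0],"twist":[0,0,0]}

```text
t: 4.72
eef_pos: [0.5186, 0.1975, 0.1189]
orientation: [-1.354, 1.109, 1.354]
ft_force: [-1.5, -0.2, 1.2]
grip_width: -0.0002
```

Emit:
jog_arm:
  motion:
    - {"slide":[0,-0.1,0],"twist":[0,0,0]}
    - {"slide":[0,-0.1,0],"twist":[0,0,0]}
    - {"slide":[0,-0.1,0],"twist":[0,0,0]}
    - {"slide":[0,-0.1,0],"twist":[0,0,0]}

```text
t: 5.22
eef_pos: [0.5331, 0.2004, 0.118]
orientation: [-1.351, 1.117, 1.361]
ft_force: [-28.6, -6.2, 22.8]
grip_width: 0.0003
```

Emit:
jog_arm:
  motion:
    - {"slide":[0,-0.06,0],"twist":[0,0,0]}
    - {"slide":[0,-0.06,0],"twist":[0,0,0]}

```text
t: 5.48
eef_pos: [0.534, 0.2005, 0.1175]
orientation: [-1.348, 1.126, 1.369]
ft_force: [-41.8, -9.0, 35.9]
grip_width: -0.0001
```

Emit:
jog_arm:
  motion:
    - {"slide":[0,0.2,0],"twist":[0,0,0]}
    - {"slide":[0,0.8,0],"twist":[0,0,0]}
    - {"slide":[-0.9,0.4,0],"twist":[0,0,0]}
    - {"slide":[-0.9,0,0],"twist":[0.2,0,0]}
    - {"slide":[-0.9,0,0],"twist":[0.2,0,0]}
    - {"slide":[0,0,-0.9],"twist":[0.2,0,0]}
    - {"slide":[0,0,-0.9],"twist":[0,0,0]}
    - {"slide":[0,0,-0.9],"twist":[0,0,0]}
  fingers: 0

```text
t: 6.48
eef_pos: [0.4456, 0.0562, 0.2544]
orientation: [-1.007, 1.324, 1.005]
ft_force: [1.1, -0.9, 0.9]
grip_width: 0.0854
```

Run:
```python
from h import *
s=r.sense(); print(s["eef_pos"],s["ft_force"].round(1),s["q"].round(2)); print(R.from_rotvec(s["orientation"]).as_matrix().round(3).tolist())
im=optics.get_image("top"); a=im[140:290,190:340]
b=optics.get_image("scene")[120:270,280:480]
cv2.imwrite("pics/p2.png",np.hstack([cv2.resize(a,(400,400)),cv2.resize(b,(400,400))])[:,:,::-1])
```

```text
[0.44559272 0.05617796 0.2543906 ] [ 1.1 -0.9  0.9] [-0.53  0.2   0.34  2.07 -0.09  0.88  1.15]
[[0.002, -0.963, 0.269], [0.0, 0.269, 0.963], [-1.0, -0.002, 0.001]]
```

View pics/p2.png

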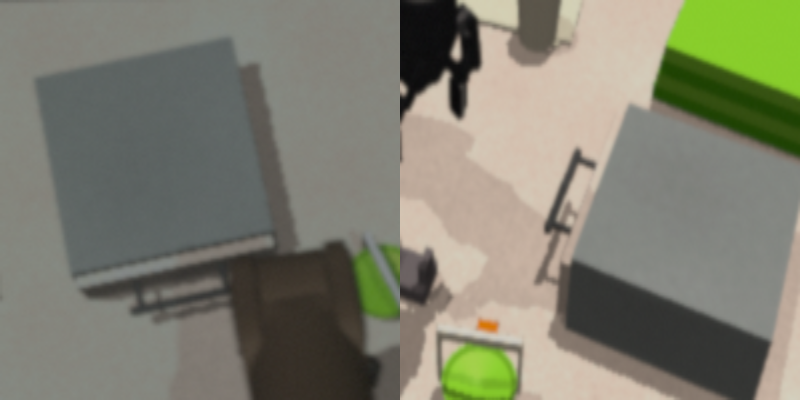

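The drawer front is flush with the unit, and the push ended at about 42 N, far above the catch, so the drawer is home. Now I move over the dish bar.

Emit:
jog_arm:
  motion:
    - {"slide":[0,-0.65,-0.79],"twist":[0,0,0]}
    - {"slide":[0,-0.65,-0.79],"twist":[0,0,0]}
    - {"slide":[0,-0.65,-0.79],"twist":[0,0,0]}
    - {"slide":[0,-0.65,-0.79],"twist":[0,0,0]}
    - {"slide":[0,-0.65,-0.79],"twist":[0,0,0]}
    - {"slide":[0,-0.65,-0.79],"twist":[0,0,0]}
    - {"slide":[0,0,0],"twist":[0,0,0]}
    - {"slide":[0,0,0],"twist":[0,0,0]}

```text
t: 7.58
eef_pos: [0.5696, -0.2228, 0.2536]
orientation: [-1.006, 1.326, 1.006]
ft_force: [-0.0, -0.1, 0.3]
grip_width: 0.0852
```

Run:
```python
from h import *
s=r.sense(); print(s["eef_pos"],s["q"].round(2)); print(R.from_rotvec(s["orientation"]).as_matrix().round(3).tolist())
im=optics.get_image("wrist"); np.save("w.npy",im)
print(optics.calibration("wrist"))
a=cv2.resize(im,(800,600)); cv2.imwrite("pics/w1.png",a[:,:,::-1])
p=proj("wrist",[[.5696,-.2234,.115],[.632,-.243,.115],[.508,-.203,.115]]); print(p.round(0))
```

```text
[ 0.56964599 -0.22282558  0.25359046] [-0.01  0.48  0.43  1.7  -0.23  1.02  1.79]
[[-0.0, -0.963, 0.269], [0.001, 0.269, 0.963], [-1.0, 0.0, 0.0]]
{'camera_matrix': array([[412.93433532,   0.        , 320.42434692],
       [  0.        , 412.93433532, 243.71563521],
       [  0.        ,   0.        ,   1.        ]]), 'pose': array([[ 0.26694972, -0.91730431, -0.2954499 ,  0.49320642],
       [ 0.96370975,  0.25446696,  0.08068511, -0.19968936],
       [ 0.00116944, -0.30626682,  0.95194499,  0.32359317],
       [ 0.        ,  0.        ,  0.        ,  1.        ]])}
[[315. 266.]
 [312. 370.]
 [321. 143.]]
```

View pics/w1.png

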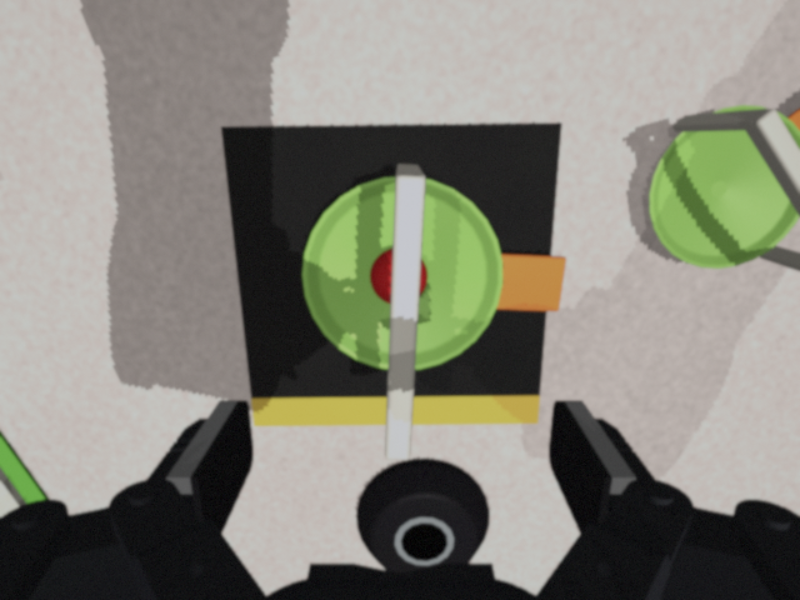

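The wrist picture shows the bar from (410,177) to (399,457) and the mat corners at (222,128), (560,124), (539,423), (254,425). The lip points right and the ball is centred in the dish.

Run:
```python
from h import *
f=lambda p,z: ray("wrist",np.array(p)*.8,z)[:,:2]
def show(n,a): print(n,a.round(4).tolist(),"mean",a.mean(0).round(4), "len",np.linalg.norm(np.diff(a,axis=0),axis=1).round(3),"ang",np.degrees(np.arctan2(*(np.diff(a,axis=0)[:,::-1].T))).round(1))
show("bar",f([(410,177),(399,457)],.115))
show("mat",f([(222,128),(560,124),(539,423),(254,425)],.003))
show("lip edges",f([(502,281),(562,283)],.027))
show("dish rim",f([(302,270),(502,274)],.028)); show("rim2",f([(402,177),(402,371)],.028)); show("ball",f([(400,276)],.0305))
s=r.sense(); M=R.from_rotvec(s["orientation"]).as_matrix()
g=s["eef_pos"]+.054*M[:,0]; b=np.r_[f([(410,177),(399,457)],.115).mean(0),.107]
print("grasp->bar in tool",(M.T@(b-g)).round(4), "yaw z",np.degrees(np.arctan2(M[1,2],M[0,2])))
```

```text
bar [[0.5081, -0.1997], [0.6301, -0.2381]] mean [ 0.5691 -0.2189] len [0.128] ang [-17.5]
mat [[0.4596, -0.2988], [0.5104, -0.107], [0.7032, -0.1562], [0.651, -0.3502]] mean [ 0.5811 -0.2281] len [0.198 0.199 0.201] ang [  75.2  -14.3 -105.1]
lip edges [[0.5872, -0.1627], [0.5979, -0.1285]] mean [ 0.5925 -0.1456] len [0.036] ang [72.5]
dish rim [[0.5488, -0.2749], [0.5826, -0.1619]] mean [ 0.5657 -0.2184] len [0.118] ang [73.3]
rim2 [[0.5132, -0.204], [0.6273, -0.2355]] mean [ 0.5703 -0.2198] len [0.118] ang [-15.4]
ball [[0.5671, -0.2201]] mean [ 0.5671 -0.2201] len [] ang []
grasp->bar in tool [0.0927 0.0012 0.0028] yaw z 74.4427673215329
```

Emit:
jog_arm:
  motion:
    - {"slide":[0,0.02,0.06],"twist":[0.042,0,0]}
    - {"slide":[0.45,0,0],"twist":[0,0,0]}
    - {"slide":[0.45,0,0],"twist":[0,0,0]}
    - {"slide":[0.45,0,0],"twist":[0,0,0]}
    - {"slide":[0.3,0,0],"twist":[0,0,0]}
    - {"slide":[0.2,0,0],"twist":[0,0,0]}
    - {"slide":[0,0,0],"twist":[0,0,0]}
    - {"slide":[0,0,0],"twist":[0,0,0]}

```text
t: 8.62
eef_pos: [0.5695, -0.2205, 0.1621]
orientation: [-0.981, 1.338, 0.98]
ft_force: [0.3, -1.3, -0.1]
grip_width: 0.0851
```

Run:
```python
from h import *
s=r.sense(); print(s["eef_pos"],s["ft_force"].round(1)); M=R.from_rotvec(s["orientation"]).as_matrix(); print(M.round(3).tolist())
im=optics.get_image("wrist"); cv2.imwrite("pics/w2.png",cv2.resize(im,(800,600))[:,:,::-1])
```

```text
[ 0.5695133  -0.22046022  0.16206568] [ 0.3 -1.3 -0.1]
[[0.001, -0.954, 0.301], [-0.0, 0.301, 0.954], [-1.0, -0.001, 0.0]]
```

View pics/w2.png

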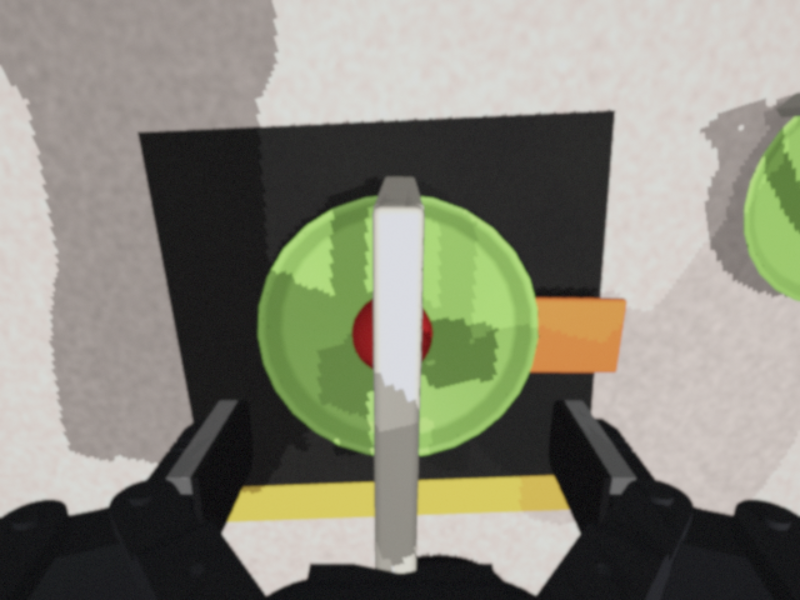

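The bar stands centred between the open pads (bar at column 398, pads' midpoint about 402), parallel to them, and the ball is in the middle. I close the fingers.

Emit:
jog_arm:
  motion:
    - {"slide":[0,0,0],"twist":[0,0,0]}
    - {"slide":[0,0,0],"twist":[0,0,0]}
    - {"slide":[0,0,0],"twist":[0,0,0]}
    - {"slide":[0,0,0],"twist":[0,0,0]}
    - {"slide":[0,0,0],"twist":[0,0,0]}
    - {"slide":[0,0,0],"twist":[0,0,0]}
    - {"slide":[0,0,0],"twist":[0,0,0]}
    - {"slide":[0,0,0],"twist":[0,0,0]}
  fingers: 1

```text
t: 9.68
eef_pos: [0.5692, -0.2205, 0.1614]
orientation: [-0.981, 1.339, 0.981]
ft_force: [-0.8, -0.5, 0.5]
grip_width: 0.0112
```

Emit:
jog_arm:
  motion:
    - {"slide":[-0.02,0,0],"twist":[0,0,0]}
    - {"slide":[-0.04,0,0],"twist":[0,0,0]}
    - {"slide":[-0.06,0,0],"twist":[0,0,0]}
    - {"slide":[-0.08,0,0],"twist":[0,0,0]}
    - {"slide":[-0.1,0,0],"twist":[0,0,0]}
    - {"slide":[-0.1,0,0],"twist":[0,0,0]}
    - {"slide":[-0.1,0,0],"twist":[0,0,0]}
    - {"slide":[-0.1,0,0],"twist":[0,0,0]}

```text
t: 10.68
eef_pos: [0.5692, -0.2203, 0.1918]
orientation: [-0.981, 1.338, 0.981]
ft_force: [-1.6, 0.7, -2.1]
grip_width: 0.0113
```

Emit:
jog_arm:
  motion:
    - {"slide":[-0.12,0,0],"twist":[0,0,0]}
    - {"slide":[-0.14,0,0],"twist":[0,0,0]}
    - {"slide":[-0.16,0,0],"twist":[0,0,0]}
    - {"slide":[-0.16,0,0],"twist":[0,0,0]}
    - {"slide":[-0.16,0,0],"twist":[0,0,0]}
    - {"slide":[-0.12,0,0],"twist":[0,0,0]}
    - {"slide":[-0.08,0,0],"twist":[0,0,0]}
    - {"slide":[-0.04,0,0],"twist":[0,0,0]}

```text
t: 11.68
eef_pos: [0.5692, -0.2203, 0.2406]
orientation: [-0.981, 1.338, 0.981]
ft_force: [0.9, -0.2, -2.1]
grip_width: 0.0109
```

Run:
```python
from h import *
s=r.sense(); print(s["eef_pos"],s["ft_force"].round(1),s["q"].round(2))
im=optics.get_image("wrist"); b=optics.get_image("scene")[180:380,180:380]
cv2.imwrite("pics/w3.png",np.hstack([cv2.resize(im,(480,360)),cv2.resize(b,(300,360))])[:,:,::-1])
```

```text
[ 0.56917081 -0.22032179  0.24060294] [ 0.9 -0.2 -2.1] [-0.02  0.49  0.43  1.71 -0.24  0.99  1.77]
```

View pics/w3.png

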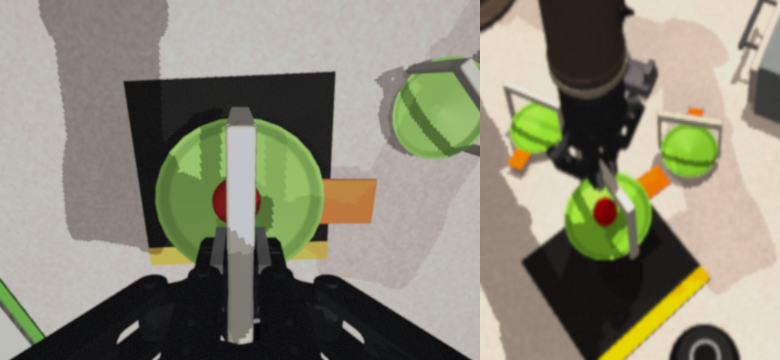

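The wrist view shows the dish lifted and held by its bar, with the ball at the middle (237,201). The lip still points to mat +y (350,201). Next is a slow quarter turn.

Emit:
jog_arm:
  motion:
    - {"slide":[0,0,0],"twist":[0.01,0,0]}
    - {"slide":[0,0,0],"twist":[0.02,0,0]}
    - {"slide":[0,0,0],"twist":[0.03,0,0]}
    - {"slide":[0,0,0],"twist":[0.04,0,0]}
    - {"slide":[0,0,0],"twist":[0.05,0,0]}
    - {"slide":[0,0,0],"twist":[0.06,0,0]}
    - {"slide":[0,0,0],"twist":[0.06,0,0]}
    - {"slide":[0,0,0],"twist":[0.06,0,0]}

```text
t: 12.78
eef_pos: [0.5692, -0.2203, 0.2404]
orientation: [-0.781, 1.426, 0.781]
ft_force: [0.8, 0.2, -2.1]
grip_width: 0.0108
```

Emit:
jog_arm:
  motion:
    - {"slide":[0,0,0],"twist":[0.06,0,0]}
    - {"slide":[0,0,0],"twist":[0.06,0,0]}
    - {"slide":[0,0,0],"twist":[0.06,0,0]}
    - {"slide":[0,0,0],"twist":[0.06,0,0]}
    - {"slide":[0,0,0],"twist":[0.06,0,0]}
    - {"slide":[0,0,0],"twist":[0.06,0,0]}
    - {"slide":[0,0,0],"twist":[0.06,0,0]}
    - {"slide":[0,0,0],"twist":[0.06,0,0]}

```text
t: 13.78
eef_pos: [0.5692, -0.2202, 0.2404]
orientation: [-0.49, 1.515, 0.49]
ft_force: [0.5, 0.6, -1.3]
grip_width: 0.0107
```

Emit:
jog_arm:
  motion:
    - {"slide":[0,0,0],"twist":[0.06,0,0]}
    - {"slide":[0,0,0],"twist":[0.06,0,0]}
    - {"slide":[0,0,0],"twist":[0.06,0,0]}
    - {"slide":[0,0,0],"twist":[0.06,0,0]}
    - {"slide":[0,0,0],"twist":[0.06,0,0]}
    - {"slide":[0,0,0],"twist":[0.06,0,0]}
    - {"slide":[0,0,0],"twist":[0.06,0,0]}
    - {"slide":[0,0,0],"twist":[0.06,0,0]}

```text
t: 14.78
eef_pos: [0.5692, -0.2202, 0.2404]
orientation: [-0.195, 1.562, 0.195]
ft_force: [-0.4, 0.4, -2.5]
grip_width: 0.0112
```

Emit:
jog_arm:
  motion:
    - {"slide":[0,0,0],"twist":[0.06,0,0]}
    - {"slide":[0,0,0],"twist":[0.06,0,0]}
    - {"slide":[0,0,0],"twist":[0.06,0,0]}
    - {"slide":[0,0,0],"twist":[0.06,0,0]}
    - {"slide":[0,0,0],"twist":[0.06,0,0]}
    - {"slide":[0,0,0],"twist":[0.05,0,0]}
    - {"slide":[0,0,0],"twist":[0.04,0,0]}
    - {"slide":[0,0,0],"twist":[0.03,0,0]}

```text
t: 15.78
eef_pos: [0.5692, -0.2203, 0.2404]
orientation: [0.063, 1.57, -0.063]
ft_force: [-0.9, -0.7, -2.1]
grip_width: 0.0113
```

Run:
```python
from h import *
s=r.sense(); print(s["eef_pos"],s["ft_force"].round(1),s["q"].round(2),s["t"]); M=R.from_rotvec(s["orientation"]).as_matrix()
print(M[:,0].round(3),"yaw z",np.degrees(np.arctan2(M[1,2],M[0,2])))
```

```text
[ 0.56918388 -0.22027792  0.24039121] [-0.9 -0.7 -2.1] [-0.24  0.56  0.79  1.73 -0.46  1.04  0.64] 15.775
[ 0.  0. -1.] yaw z -4.562017628248825
```

Emit:
jog_arm:
  motion:
    - {"slide":[0,0,0],"twist":[0.04,0,0]}
    - {"slide":[0,0,0],"twist":[0.05,0,0]}
    - {"slide":[0,0,0],"twist":[0.05,0,0]}
    - {"slide":[0,0,0],"twist":[0.04,0,0]}
    - {"slide":[0,0,0],"twist":[0.025,0,0]}
    - {"slide":[0,0,0],"twist":[0.015,0,0]}
    - {"slide":[0,0,0],"twist":[0.005,0,0]}
    - {"slide":[0,0,0],"twist":[0,0,0]}

```text
t: 16.77
eef_pos: [0.5692, -0.2203, 0.2404]
orientation: [0.2, 1.562, -0.2]
ft_force: [-0.3, 0.9, -1.9]
grip_width: 0.0109
```

Emit:
jog_arm:
  motion:
    - {"slide":[0,0,0],"twist":[0,0,0]}
    - {"slide":[0,0,0],"twist":[0,0,0]}
    - {"slide":[0,0,0],"twist":[0,0,0]}
    - {"slide":[0,0,0],"twist":[0,0,0]}
    - {"slide":[0,0,0],"twist":[0,0,0]}
    - {"slide":[0,0,0],"twist":[0,0,0]}
    - {"slide":[0,0,0],"twist":[0,0,0]}
    - {"slide":[0,0,0],"twist":[0,0,0]}

```text
t: 17.77
eef_pos: [0.5692, -0.2203, 0.2404]
orientation: [0.2, 1.562, -0.2]
ft_force: [-0.2, 0.3, -2.0]
grip_width: 0.0111
```

Run:
```python
from h import *
s=r.sense(); print(s["eef_pos"],s["ft_force"].round(1),s["t"],abs(s["dq"]).max()); M=R.from_rotvec(s["orientation"]).as_matrix()
print(M[:,0].round(3),"yaw z",np.degrees(np.arctan2(M[1,2],M[0,2])))
im=optics.get_image("wrist"); b=optics.get_image("scene")[110:410,180:480]
cv2.imwrite("pics/w4.png",np.hstack([cv2.resize(im,(480,360)),cv2.resize(b,(320,360))])[:,:,::-1])
```

```text
[ 0.56916366 -0.22032271  0.2403885 ] [-0.2  0.3 -2. ] 17.775 0.0038728232731369554
[-0. -0. -1.] yaw z -14.597668294670148
```

View pics/w4.png

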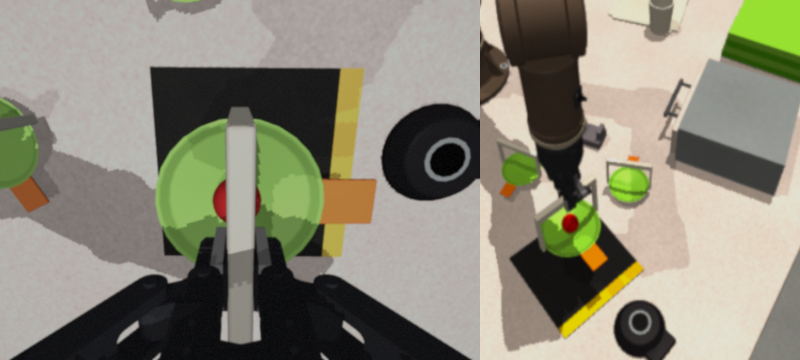

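The lip (350,201) now points squarely across the yellow stripe, and the ball is in the middle (237,201). The drawer is shut and the trackball stands untouched. I hand the job in.

```bash
python3 -c "
from bench import ticket,r
print(ticket.sign_off()); s=r.sense(); print(s['t'],s['eef_pos'],s['grip_width'])"
```

```text
the job is handed in; nothing more can be done
None
the job is handed in; nothing more can be done
```

The job is handed in at about 18 s of the 64 s allowed. The drawer is shut, and the arm is holding the dish still with its orange lip pointing to the mat's yellow edge.

- **Drawer:** I pushed it by its bar handle until it hit the stop at about 42 N. That is far above the catch, and afterwards the drawer front looked flush in two cameras. The push also showed an upward force of about 36 N on the tool that I did not explain; it ended when I backed off.
- **Dish:** I gripped the large dish (the one with the ball) by its bow handle and raised it about 79 mm. By the arm's pose, its underside is about 82 mm above the counter. I then turned it about 87° clockwise in small steps.
- **Last checks:**
  - The lip was at -14.6°, against -14.3° to -15° measured for the mat.
  - The gripper was vertical and the arm at rest, with the bar held at 11 mm opening.
  - The ball was in the middle of the dish.
  - The dish was about 14 mm from the mat's centre, which I did not correct because the limit is 50 mm.
- **Bystanders:** I never touched them, and those in view at the end looked unmoved, but I did not measure their final positions.
- **Disagreements:** The top and wrist cameras differed by about 4 mm on the bar's position. I used the wrist value, which matched the dish rim. My first two move calls were refused for a missing field, and nothing moved.

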